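# Send out the tray: slide it home on the pass and ring

### The arm

A 6-joint arm with a two-finger parallel gripper is mounted at the origin on the work surface. World frame = base frame: x ahead of the robot, y to its left, z up, the work surface at z = 0. Lengths are in mm, angles in rad, forces in N, time in s.
With the tool pointing down it reaches from about 300 to 775 mm from the base axis. Payload 14.6 kg.
Tool frame: the origin (TCP) lies midway between the tips of the shut fingers; the grasp point (between the pads) lies 19 mm behind it; z points along the fingers, y is the direction in which the jaws open and shut (so a half turn about z gives the same grasp; the last joint's range is limited). The gripper opens to 94 mm and grips with 3 to 60 N. Pads are 16 mm wide; open, the fingers measure 119 mm over their backs; the gripper's body (75 mm by 177 mm) begins 78 mm behind the grasp point.
Start: joints at [-0.067, 0.3, 1.521, -0, 1.321, -0.067], TCP at [549.99, -0.002, 205.446] pointing down, gripper open.
Joint ranges: [-3.03, 3.03], [-0.79, 2.21], [0.23, 2.52], [-1.04, 4.18], [0, 3.07], [-2.55, 2.55]. Speed limits (rad/s): [2.22, 2.22, 2.57, 3.14, 3.14, 3.14].

### API

Orientations are given as [roll, pitch, yaw] about the fixed x, y, z axes, in that order (R = Rz(yaw) Ry(pitch) Rx(roll)).
In Python, from cell import manip, camera gives the robot as it stands. The module is installed in compiled form; this text tells all that it offers.
- The arm moves only by the tool jog_arm, never from a script. Its argument "commands" is a list of rows, each a list of 7 numbers: the shift along the world's x, y, z in units of 1 m (1.0 is 1 m), then the turn, a rotation vector about the world's x, y, z in units of 120 degrees (1.0 is 120 degrees), then the opening, from 0 (shut) to 1 (fully open). In form: [[x, y, z, ax, ay, az, grip], ...]. A call has exactly 10 rows; each row is the pose to reach, as a shift and turn from the pose commanded when the call began; what a row does not reach only later rows make up. A row lasts 1/8 s, in which the tool goes at most 62.5 mm and 10.7 degrees, less where a joint would pass 70% of its speed; a pose out of reach is approached as far as the arm can. A call with a number of a shift or a turn outside -1 to 1 is refused whole. A call with a gripper value outside its range is refused whole. The fingers move at their own pace and stop on an object; "grip_force" is the grip in N (left out, the last holds). Time passes only in rows, so rows that repeat a pose let the fingers close, or fill a call up. It gives the time, the measured TCP pose, the force and the opening at its end, in the units of the state.
- manip.read_state(): the state, without advancing time (a new reading comes with each control period).
- camera(name): name is "scene" or "side" or "wrist"; returns a dict with "pixels" (384x512x3 uint8, blue, green, red), "vertical_fov" (degrees; the focal length in pixels is half the picture's height over the tangent of half this angle, whatever the lens; pixels are square), "cx", "cy" (the principal point, pixels), "rvec" (rotation vector, rad) and "tvec" (3), from world to camera coordinates, as OpenCV has them. Camera axes: x right, y down, z forward; pixel columns grow to the right and rows downward; lengths in mm; the calibration is good to about 2 mm. A picture is of the moment at which its call begins. There is no depth.
- manip.sign_off(): hands the job in, once; it reports no verdict.
The state is a dict: "clock": time; "joints": joint angles; "qd": joint speeds; "effort": joint torques, N m; "eef_pos": TCP position; "eef_rot": TCP orientation; "wrist_force": force on the tool from outside, world axes, zero at the start; "moment": the same for the moment, N m; "finger_gap": finger opening in mm.
Only numpy, scipy, OpenCV 4.12 (cv2) and the standard library are available. Lean on these libraries where they do the work, as an engineer would, in place of code of your own. Each camera call takes 0.05 s, during which the arm holds its last target.

### The job

Gently slide the laid tray along the counter, pushing it and never lifting it, into the corner of the low gallery rail, so that its far edge lies flush along the far rail and its left end is up against the end stop. Do not touch, tip or lift the dishes on it, and leave everything else on the counter where it is. Only when the tray is home, press the plunger of the call bell right down and let it go.

Things in the scene. Friction and masses are not known exactly. Their poses are not given: they have to be found in the camera images.
- tray: black serving tray, loose, 0.3 to 0.65 kg plus 0.5 kg of dishes; 220 mm along its x (near to far edge), 320 mm along its y (right to left end), upright rim 25 mm high with flat outer faces and cut corners, floor 5 mm thick. Origin: centre of its underside, on the counter (z = 0). Starts a few cm short of both rails, up to 13 degrees askew; slides easily (friction about 0.3)
- rail: fixed L-shaped gallery rail, bright 14 mm steel tube on posts, top 25 mm above the counter. Origin: on the counter at the inner corner. The far rail's inner face is the plane x = 0 of this frame and runs 460 mm to -y; the end stop's is y = 0, running 210 mm to -x. A tray that is home has its origin at (-0.110, -0.160) m here, and the same yaw
- bell_top (a point): centre of the top of the bell's plunger, a steel cap 18 mm across standing 65 mm above the counter. The call bell is a brass dome 81 mm across and 48 mm high on a black foot 88 mm across, fixed to the counter, to the left of the end stop
- bell_plunger (a joint): travel of the bell's plunger in m: 0 up, 0.006 right down; it moves straight down against a spring (about 1.4 N to start, 3.5 N right down) and springs back
- rice_bowl: white bowl on the tray, 108 mm across, 55 mm high; origin: centre of its underside, z up; not to be touched
- side_bowl: yellow bowl on the tray, 84 mm across, 38 mm high; origin: centre of its underside, z up; not to be touched
- cup: blue cup on the tray, 68 mm across, 62 mm high; origin: centre of its underside, z up; not to be touched
- spoon: steel spoon, 165 mm long, lying on the tray along its near edge; origin: below its middle; not to be touched
- sauce: amber sauce bottle with a red cap, 54 mm across, 135 mm high, loose on the counter near the bell (the two may have changed places); origin: centre of its underside; leave alone
- scale: flat white kitchen scale, 150 by 190 by 36 mm, on the right of the counter; origin: centre of its underside; leave alone
- bowl_stack: stack of five yellow bowls, 116 mm across and 97 mm high, on the right of the counter; origin: centre of its underside; leave alone
- spray: spray bottle with a green head, 74 mm across, about 190 mm high, on the left of the counter; origin: centre of its underside; leave alone
Mind the look-alikes: they are no part of the job. Of the things like the part that bears bell_top, leave any that is green or red; of the rest the larger one is meant.

How it is judged:
By the outcome, as a careful person would: the job done as asked, in the order asked, and still so for the second after the job is handed in, with the robot touching nothing.
It also fails if it takes over 58 s, if anything falls off the work surface, if the arm or the gripper's body presses on something with over 40 N, if the wrist force passes 120 N, or if a joint passes its speed limit or range.

## Working session

There is one attempt and no reset: what is moved stays moved. The work goes in short steps, Python scripts to look and compute and a tool call to move; the robot and the scene stay as the last step left them, time stands still between calls to the robot, and variables do not carry over. Pictures are saved under pics/ and viewed, and the job is handed in when it is done.

Besides the shell and the picture viewer there is one more tool, called after "Call:" as a command line: name --pt "numbers of a row" for each row, then --argument value for the rest. jog_arm: Moves the arm, as the interface text tells. Its arguments: {"type":"object","properties":{"commands":{"type":"array","items":{"type":"array","items":{"type":"number"}}},"grip_force":{"type":"number"}},"required":["commands"]}

```bash
mkdir -p pics; ls; python3 - <<'E'
from cell import manip, camera
import cv2, numpy as np
print(manip.read_state())
for n in ["scene","side","wrist"]:
    c=camera(n); cv2.imwrite(f"pics/{n}0.png",c["pixels"]); np.savez(f"{n}0.npz",**c)
    print(n,c["vertical_fov"],c["cx"],c["cy"],c["rvec"],c["tvec"], [k for k in c])
E
```

```text
pics
{'clock': 0.0, 'joints': array([-6.66104125e-02,  3.00426676e-01,  1.52156811e+00, -3.65091020e-05,
        1.32069956e+00, -6.65837796e-02]), 'qd': array([-0.0006223 , -0.0012448 ,  0.00191838, -0.0004731 ,  0.00069824,
       -0.00095894]), 'effort': array([-1.53750298e-03, -5.31805658e+01, -3.52735734e+01,  7.07558286e-02,
        2.43994006e-02, -4.79655944e-05]), 'eef_pos': array([ 5.49742488e+02, -1.07641945e-03,  2.04916186e+02]), 'eef_rot': array([-3.14049105e+00, -3.80155414e-05,  1.57077873e+00]), 'wrist_force': array([ 0.37156939, -0.58369205, -0.34508511]), 'moment': array([-0.02969383,  0.05028239,  0.01220615]), 'finger_gap': 93.65464104193242}
scene 47.15608040581115 255.46784026941313 187.30079711987136 [ 2.40598918  0.99050407 -0.28564653] [-431.11744788 -299.08084355 1716.93773956] ['pixels', 'vertical_fov', 'cx', 'cy', 'rvec', 'tvec']
side 42.13034917146335 256.8308747363536 188.22472002223344 [ 0.95252774 -2.39952699  1.12831899] [ 428.73699154  310.45713582 1376.9373538 ] ['pixels', 'vertical_fov', 'cx', 'cy', 'rvec', 'tvec']
wrist 70.58952594902476 255.27481028122605 193.11425256310656 [-2.88168180e+00  2.04294905e-03  1.45272847e-03] [-549.98068299  -27.23575612  389.95704681] ['pixels', 'vertical_fov', 'cx', 'cy', 'rvec', 'tvec']
```

View pics/scene0.png

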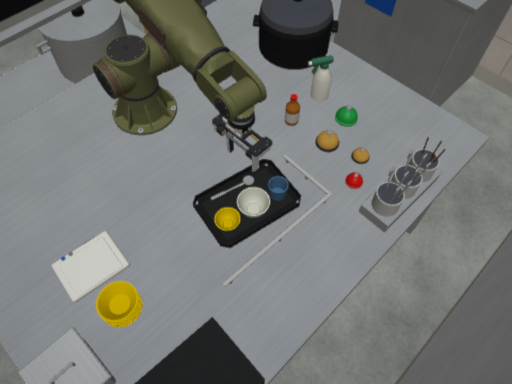

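View pics/side0.png

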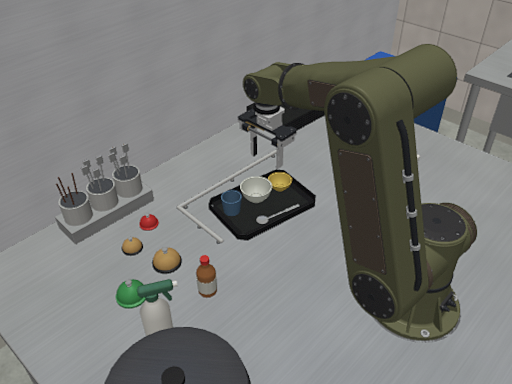

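View pics/wrist0.png

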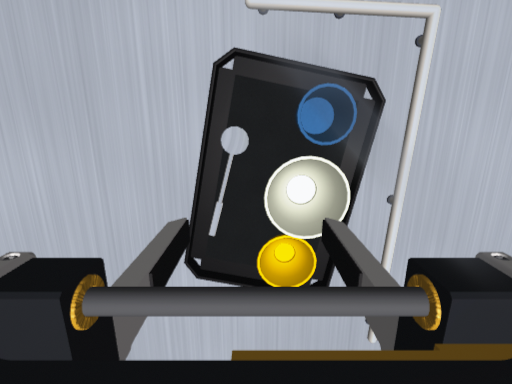

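```bash
cat > h.py <<'E'
import numpy as np, cv2
def K(c):
    f=c["pixels"].shape[0]/2/np.tan(np.radians(float(c["vertical_fov"]))/2)
    return np.array([[f,0,float(c["cx"])],[0,f,float(c["cy"])],[0,0,1]])
def ray(c,uv,z):
    R=cv2.Rodrigues(np.asarray(c["rvec"],float))[0]; t=np.asarray(c["tvec"],float)
    C=-R.T@t; uv=np.atleast_2d(uv).astype(float)
    d=(R.T@np.linalg.inv(K(c))@np.c_[uv,np.ones(len(uv))].T).T
    return (C+d*((z-C[2])/d[:,2])[:,None])[:,:2]
def proj(c,P):
    R=cv2.Rodrigues(np.asarray(c["rvec"],float))[0]
    p=(R@np.atleast_2d(P).T).T+np.asarray(c["tvec"],float); p=(K(c)@p.T).T
    return p[:,:2]/p[:,2:]
def cam(c):
    R=cv2.Rodrigues(np.asarray(c["rvec"],float))[0]; return -R.T@np.asarray(c["tvec"],float)
E
python3 - <<'E'
from h import *
for n in ["scene","side","wrist"]:
    c=np.load(n+"0.npz"); print(n,cam(c))
c=np.load("wrist0.npz"); im=c["pixels"]
cv2.imwrite("pics/wz.png",cv2.resize(im[0:300,170:450],None,fx=2.0,fy=2.0,interpolation=cv2.INTER_CUBIC))
s=np.load("scene0.npz")["pixels"]; cv2.imwrite("pics/sz.png",cv2.resize(s[60:260,180:400],None,fx=3,fy=3,interpolation=cv2.INTER_CUBIC))
E
```

```text
scene [1130.56802917 -533.14063333 1288.70625159]
side [-291.12922386  917.34276232 1117.98101451]
wrist [550.40304352  73.05712035 383.4138538 ]
```

View pics/wz.png

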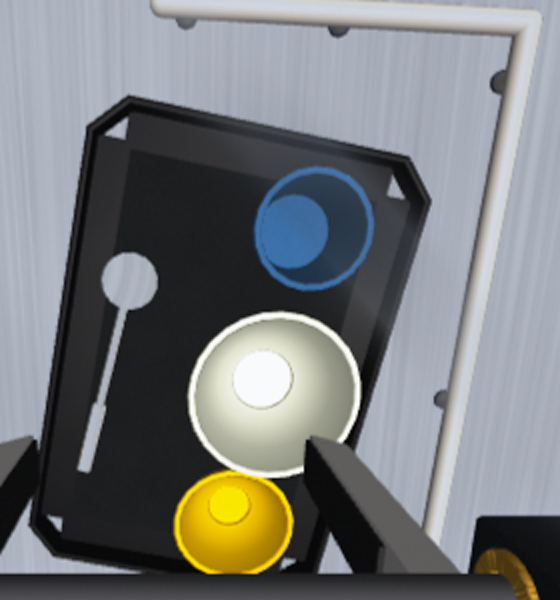

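View pics/sz.png

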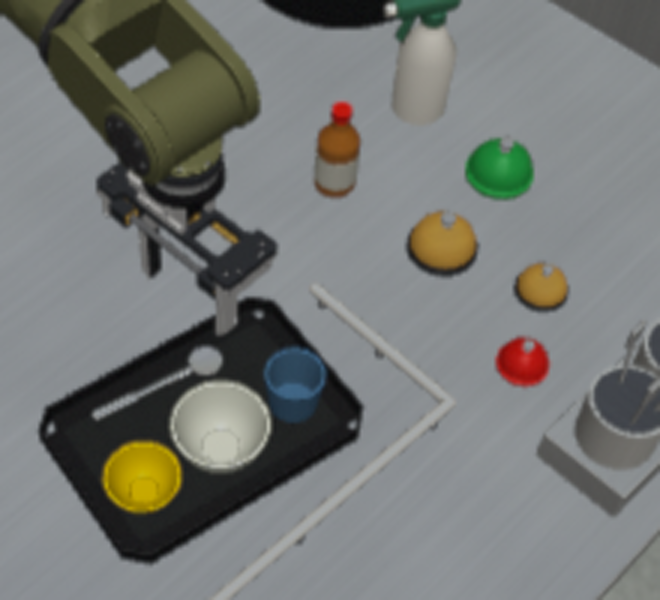

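```bash
cat > fit.py <<'E'
from h import *
def zp(u,v): return np.array([170+u/2,v/2])
def edge(c,p,q,side_sign,half=8,n=25,thr=None):
    """sample along p->q, profile normal; return subpixel strongest gradient pts"""
    g=cv2.GaussianBlur(cv2.cvtColor(c["pixels"],cv2.COLOR_BGR2GRAY),(0,0),0.8).astype(np.float32)
    p=np.array(p,float);q=np.array(q,float);d=(q-p)/np.linalg.norm(q-p);nrm=np.array([-d[1],d[0]])*side_sign
    s=np.arange(-half,half+.01,.25); out=[]
    for a in np.linspace(.05,.95,n):
        pts=p+(q-p)*a+s[:,None]*nrm
        pr=cv2.remap(g,pts[:,0].astype(np.float32),pts[:,1].astype(np.float32),cv2.INTER_LINEAR).ravel()
        gr=np.gradient(pr)  # dark->bright along normal
        i=int(gr.argmax()); out.append(pts[i])
    out=np.array(out)
    return out
def line(P):
    P=np.asarray(P); 
    keep=np.ones(len(P),bool)
    for _ in range(5):
        m=P[keep].mean(0); u=np.linalg.svd(P[keep]-m)[2][0]; nn=np.array([-u[1],u[0]])
        r=(P-m)@nn; s=max(1.0,2*np.std(r[keep])); keep=abs(r)<s
    return m,u,np.std(r[keep]),keep.sum()
def isect(a,b):
    A=np.c_[a[1],-b[1]]; t=np.linalg.solve(A,b[0]-a[0]); return a[0]+a[1]*t[0]
E
python3 - <<'E'
from fit import *
c=dict(np.load("wrist0.npz"))
# sides; normal outward
E={"left":(zp(130,97),zp(405,158)),"far":(zp(428,205),zp(350,470)),"near":(zp(88,130),zp(32,520))}
L={}
for k,(p,q) in E.items():
    mid=zp(240,340)
    d=q-p; n=np.array([-d[1],d[0]]); sg=np.sign(n@((p+q)/2-mid))
    pts=edge(c,p,q,sg,half=5); w=ray(c,pts,25.); L[k]=line(w); m,u,s,nk=L[k]
    print(k,m.round(1),np.degrees(np.arctan2(u[1],u[0])).round(2),s.round(2),nk)
fl=isect(L["far"],L["left"]); nl=isect(L["near"],L["left"])
print("corners FL",fl,"NL",nl,"width",np.linalg.norm(fl-nl))
# rails: both edges of tube
def tube(p,q,nm):
    a=edge(c,p,q,1,half=7); 
    g=c.copy(); g["pixels"]=255-c["pixels"]
    out=[]
    for sg in (1,-1):
        pts=edge(g,p,q,sg,half=8); w=ray(c,pts,18.); l=line(w); out.append(l); print(nm,sg,l[0].round(1),np.degrees(np.arctan2(l[1][1],l[1][0])).round(2),l[2].round(2),l[3])
    return out
far=tube(zp(515,60),zp(437,500),"farrail")
end=tube(zp(170,5),zp(505,22),"endstop")
ov=cv2.resize(c["pixels"][0:300,170:450],None,fx=2,fy=2)
E

```

```text
left [609.7 141.7] -11.41 0.33 25
far [696.   13.1] -101.52 0.32 24
near [476.5  30.5] -101.33 0.33 22
corners FL [717.78030617 119.88081908] NL [503.09266632 163.19838897] width 219.01414239037604
farrail 1 [749.   44.6] -92.7 0.45 25
farrail -1 [745.2  43.2] 87.08 0.34 23
endstop 1 [648.9 205.5] -6.28 3.57 25
endstop -1 [652.8 195.6] -2.84 0.33 23
```

```bash
python3 - <<'E'
from fit import *
c=dict(np.load("wrist0.npz")); im=c["pixels"].astype(int)
for r in (50,100,150,200): 
    x0=int(170+(515-(2*r-60)*78/440)/2); print(r,x0-12,im[r,x0-12:x0+13].tolist())
for col in (280,340,400): print(col,im[0:22,col].tolist())
E
```

```text
50 411 [[187, 175, 169], [188, 177, 170], [191, 180, 173], [190, 177, 171], [188, 175, 168], [187, 175, 168], [187, 175, 168], [187, 175, 168], [173, 161, 156], [94, 94, 94], [90, 93, 95], [119, 123, 127], [145, 150, 154], [165, 171, 176], [182, 187, 192], [199, 200, 202], [217, 212, 207], [222, 214, 210], [222, 214, 209], [218, 211, 206], [215, 211, 207], [204, 206, 203], [186, 176, 174], [191, 179, 173], [188, 176, 170]]
100 403 [[190, 176, 171], [191, 178, 172], [190, 177, 171], [193, 179, 173], [190, 178, 172], [187, 175, 169], [186, 175, 168], [169, 158, 152], [73, 75, 78], [98, 101, 104], [130, 134, 138], [154, 160, 164], [174, 180, 185], [191, 196, 199], [213, 208, 206], [222, 215, 210], [224, 216, 211], [221, 214, 209], [218, 212, 209], [209, 209, 206], [186, 181, 180], [187, 174, 167], [189, 177, 170], [191, 179, 172], [188, 175, 169]]
150 394 [[184, 173, 167], [183, 172, 166], [184, 173, 167], [187, 175, 169], [186, 175, 169], [187, 176, 170], [180, 169, 163], [150, 143, 139], [107, 105, 104], [126, 126, 126], [148, 149, 151], [166, 168, 171], [181, 184, 188], [198, 197, 19
[... 1027 characters left out ...]
6, 210, 206], [219, 211, 206], [221, 213, 208], [222, 214, 209], [219, 211, 207], [208, 205, 205], [191, 195, 200], [177, 182, 187], [159, 165, 169], [136, 141, 146], [109, 112, 115], [84, 86, 88], [79, 82, 84], [82, 80, 81], [80, 69, 67], [72, 62, 59], [128, 118, 114], [189, 177, 170], [189, 177, 170], [189, 177, 170]]
400 [[179, 168, 162], [172, 161, 155], [170, 167, 166], [192, 198, 201], [208, 210, 209], [214, 211, 205], [219, 211, 206], [221, 213, 208], [221, 213, 208], [220, 212, 206], [211, 206, 203], [192, 196, 199], [179, 185, 190], [163, 168, 174], [141, 146, 151], [114, 119, 122], [118, 116, 115], [165, 154, 149], [185, 173, 167], [186, 175, 168], [187, 175, 169], [188, 176, 170]]
```

```bash
python3 - <<'E'
from fit import *
c=dict(np.load("wrist0.npz"))
def run(p,q,mid):
    p=np.array(p,float);q=np.array(q,float);d=q-p;n=np.array([-d[1],d[0]]);sg=np.sign(n@(np.array(mid)-(p+q)/2))
    l=line(ray(c,edge(c,p,q,sg,half=4,n=30),18.)); print(l[0],np.degrees(np.arctan2(l[1][1],l[1][0])),l[2],l[3]); return l
f=run((420,48),(387,228),(300,150)); e=run((280,10.3),(400,16.5),(300,150))
uf=f[1]*np.sign(f[1][1]); ue=e[1]*np.sign(e[1][0])
fin=(f[0]+0.94*np.array([uf[1],-uf[0]]),uf); ein=(e[0]+.42*np.array([-ue[1],ue[0]]),ue)
corner=isect(fin,ein); print("rail corner",corner, "yaw f",np.degrees(np.arctan2(-uf[0],uf[1])),"yaw e",np.degrees(np.arctan2(ue[1],ue[0])))
# check with scene / side
yaw=np.arctan2(-uf[0],uf[1]); 
R=np.array([[np.cos(yaw),-np.sin(yaw)],[np.sin(yaw),np.cos(yaw)]])
s=dict(np.load("scene0.npz"))
lo=[(0,0),(0,-460),(-210,0)]
im=s["pixels"].copy()
P=lambda xy,z:[*(corner+R@np.array(xy)),z]
for x in lo: cv2.circle(im,tuple(int(v) for v in (proj(s,P(np.array(x)+[7 if x[0]==0 else 0,7 if x[1]==0 else 0],18))[0])),2,(0,0,255),1)
home=corner+R@[-110,-160]; print("home",home,yaw)
ty=np.radians(-11.45); Rt=np.array([[np.cos(ty),-np.sin(ty)],[np.sin(ty),np.cos(ty)]])
nl=np.array([503.1,163.2]); fl=np.array([717.8,119.9]); t=(nl+fl)/2+Rt@[0,-160]; print("tray",t,ty)
print("tray in rail",R.T@(t-corner), "corner FL in rail",R.T@(fl-corner))
for x,y in [(-110,-160),(110,-160),(110,160),(-110,160)]:
    cv2.circle(im,tuple(int(v) for v in proj(s,[*(t+Rt@[x,y]),25])[0]),2,(0,255,0),1)
cv2.imwrite("pics/ov.png",cv2.resize(im[60:300,180:400],None,fx=2.5,fy=2.5,interpolation=cv2.INTER_CUBIC))
E
```

```text
[745.82095022  54.09577332] 87.19338677703868 0.2813718952981595 28
[651.00596725 195.6755266 ] -2.7953897284514895 0.2664206621532102 27
rail corner [753.47819043 191.0925642 ] yaw f -2.806613222961319 yaw e -2.7953897284514895
home [635.7757276   36.67064139] -0.04898464157068474
tray [578.68796592 -15.26573005] -0.19984019935335073
tray in rail [-164.47621723 -214.66937871] corner FL in rail [-32.1494464 -72.8541527]
```

View pics/ov.png

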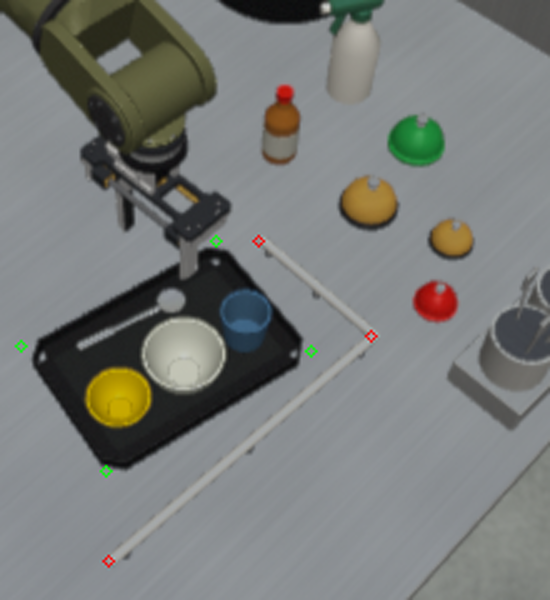

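```bash
python3 - <<'E'
from fit import *
s=dict(np.load("scene0.npz")); d=dict(np.load("side0.npz"))
cv2.imwrite("pics/bs.png",cv2.resize(s["pixels"][80:200,270:410],None,fx=5,fy=5,interpolation=cv2.INTER_CUBIC))
cv2.imwrite("pics/bd.png",cv2.resize(d["pixels"][200:320,100:240],None,fx=5,fy=5,interpolation=cv2.INTER_CUBIC))
for n,uv,z in [("scale",(90,265),36),("scalecorner",(128,262),36),("scale top corner",(104,234),36),("stack",(120,293),97),("stack r",(143,303),50)]: print(n,ray(s,uv,z)[0].round())
E
```

```text
scale [ 412. -516.]
scalecorner [ 486. -429.]
scale top corner [ 355. -426.]
stack [ 576. -506.]
stack r [ 625. -476.]
```

View pics/bs.png

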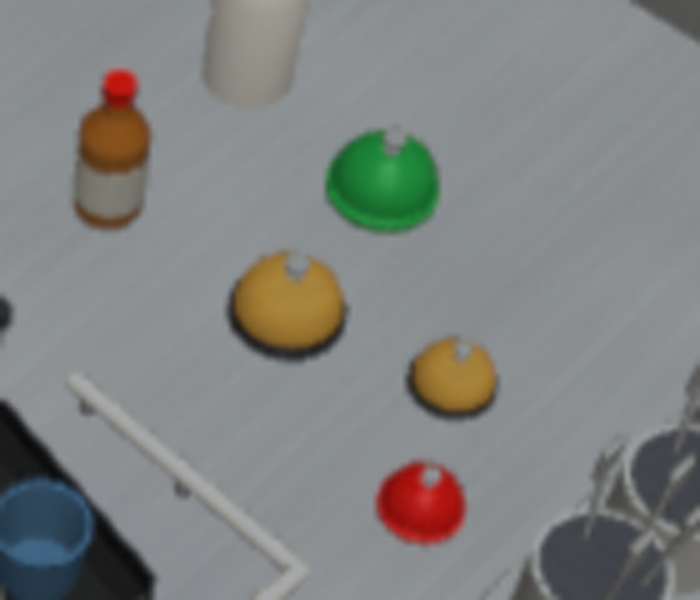

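View pics/bd.png

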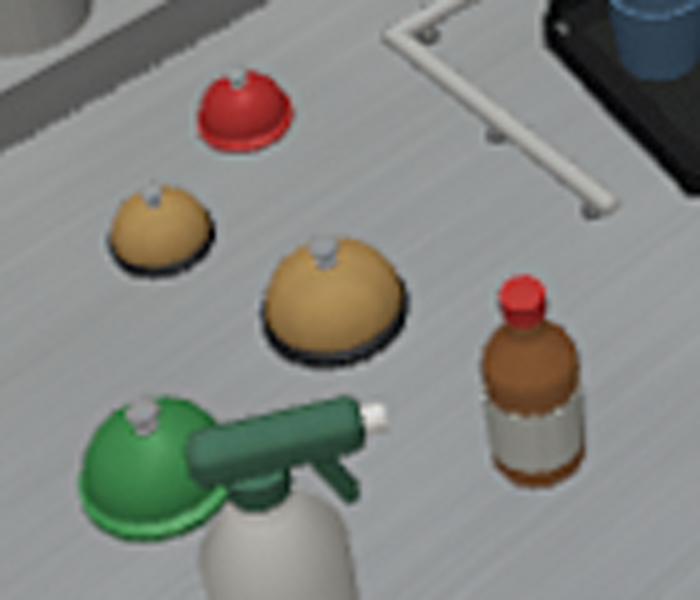

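```bash
python3 - <<'E'
from fit import *
s=dict(np.load("scene0.npz")); d=dict(np.load("side0.npz"))
S=lambda u,v:(270+u/5-.4,80+v/5-.4); D=lambda u,v:(100+u/5-.4,200+v/5-.4)
print("bell top",ray(s,S(297,257),65),ray(d,D(324,243),65))
print("foot", ray(s,S(289,315),5), ray(d,D(336,315),5))
P1=K(s)@np.c_[cv2.Rodrigues(s["rvec"])[0],s["tvec"]];P2=K(d)@np.c_[cv2.Rodrigues(d["rvec"])[0],d["tvec"]]
X=cv2.triangulatePoints(P1,P2,np.array(S(297,257)).reshape(2,1),np.array(D(324,243)).reshape(2,1)); print((X[:3]/X[3]).ravel())
print("small", ray(s,S(462,346),45),"green",ray(s,S(395,133),65))
print("sauce cap",ray(s,S(120,82),135),ray(d,D(522,285),135),"spray",ray(s,S(250,90),0))
E
```

```text
bell top [[603.14878905 378.72687925]] [[602.95840514 376.94423389]]
foot [[608.53143042 376.39477753]] [[601.95455627 378.20520209]]
[602.95918189 377.60560022  65.6346185 ]
small [[729.90122022 413.14190964]] green [[578.58534711 522.9898873 ]]
sauce cap [[439.74891357 362.36713415]] [[442.02536427 359.9520672 ]] spray [[438.38674772 533.87624249]]
```

Call:
jog_arm --pt "0.005 -0.05 0 0 0 -0.0233 1" --pt "0.01 -0.11 0 0 0 -0.0233 1" --pt "0.015 -0.17 0 0 0 -0.0233 1" --pt "0.018 -0.225 0 0 0 -0.0233 1" --pt "0.018 -0.225 -0.05 0 0 -0.0233 1" --pt "0.018 -0.225 -0.1 0 0 -0.0233 1" --pt "0.018 -0.225 -0.15 0 0 -0.0233 1" --pt "0.018 -0.225 -0.18 0 0 -0.0233 1" --pt "0.018 -0.225 -0.195 0 0 -0.0233 1" --pt "0.018 -0.225 -0.195 0 0 -0.0233 1"

```text
clock: 1.4
eef_pos: [567.8, -224.9, 10.1]
eef_rot: [-3.141, -0.0, 1.522]
wrist_force: [0.3, 0.1, -0.2]
finger_gap: 93.8
```

```bash
cat > snap.py <<'E'
import sys
from fit import *
from cell import manip, camera
t=sys.argv[1]
st=manip.read_state(); print(round(float(st["clock"]),2),st["eef_pos"].round(1),np.degrees(st["eef_rot"]).round(2),st["wrist_force"].round(2),round(st["finger_gap"],1))
for n in sys.argv[2:]:
    c=camera(n); np.savez(f"{n}{t}.npz",**c); im=c["pixels"]
    if n=="scene": im=cv2.resize(im[60:300,180:420],None,fx=2.5,fy=2.5,interpolation=cv2.INTER_CUBIC)
    cv2.imwrite(f"pics/{n}{t}.png",im)
E
python3 snap.py 1 scene wrist
```

```text
1.4 [ 567.8 -224.9   10.1] [-1.7995e+02 -2.0000e-02  8.7200e+01] [ 0.29  0.12 -0.16] 93.8
```

View pics/scene1.png

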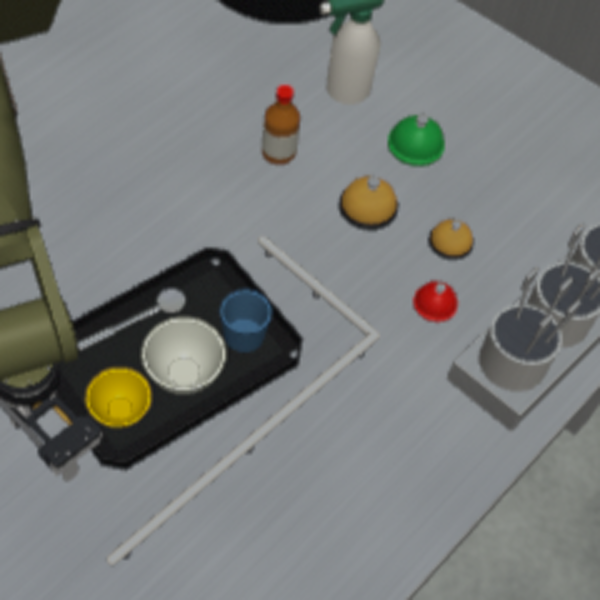

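View pics/wrist1.png

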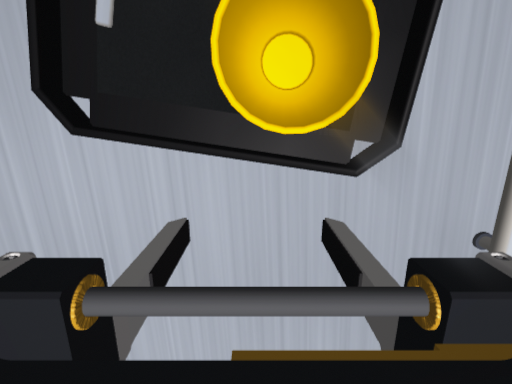

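Call:
jog_arm --pt "0.0004 0.008 0 0 0 0 1" --pt "0.0008 0.016 0 0 0 0 1" --pt "0.0011 0.022 0 0 0 0 1" --pt "0.0014 0.028 0 0 0 0 1" --pt "0.0017 0.034 0 0 0 0 1" --pt "0.002 0.04 0 0 0 0 1" --pt "0.0023 0.046 0 0 0 0 1" --pt "0.0026 0.052 0 0 0 0 1" --pt "0.0028 0.058 0 0 0 0 1" --pt "0.003 0.062 0 0 0 0 1"

```text
clock: 2.75
eef_pos: [571.0, -162.6, 10.5]
eef_rot: [3.142, 0.0, 1.522]
wrist_force: [0.9, -3.2, 1.3]
finger_gap: 94.0
```

```bash
python3 snap.py 2 scene wrist
```

```text
2.75 [ 571.  -162.6   10.5] [179.99   0.    87.21] [ 0.88 -3.2   1.26] 94.0
```

View pics/wrist2.png

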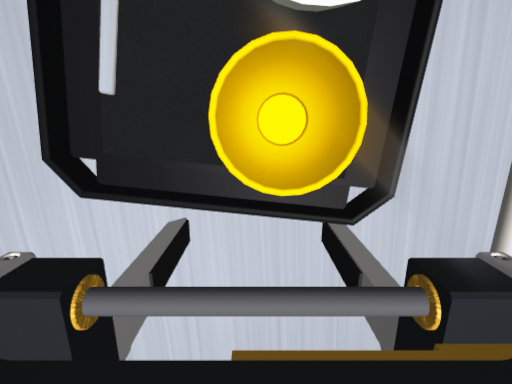

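View pics/scene2.png

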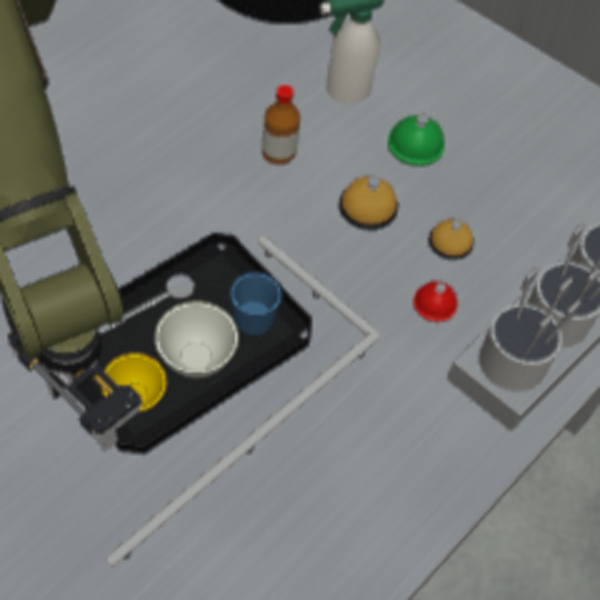

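Call:
jog_arm --pt "0.0002 0.004 0 0 0 0 1" --pt "0.0004 0.008 0 0 0 0 1" --pt "0.0006 0.012 0 0 0 0 1" --pt "0.0008 0.016 0 0 0 0 1" --pt "0.0009 0.019 0 0 0 0 1" --pt "0.0011 0.022 0 0 0 0 1" --pt "0.0012 0.024 0 0 0 0 1" --pt "0.0012 0.024 0 0 0 0 1" --pt "0.0012 0.024 0 0 0 0 1" --pt "0.0012 0.024 0 0 0 0 1"

```text
clock: 4.1
eef_pos: [572.1, -138.9, 10.4]
eef_rot: [-3.141, -0.0, 1.522]
wrist_force: [-0.8, 0.3, 0.1]
finger_gap: 94.1
```

```bash
python3 snap.py 3 scene wrist
```

```text
4.1 [ 572.1 -138.9   10.4] [-1.7999e+02 -1.0000e-02  8.7210e+01] [-0.76  0.35  0.11] 94.1
```

View pics/wrist3.png

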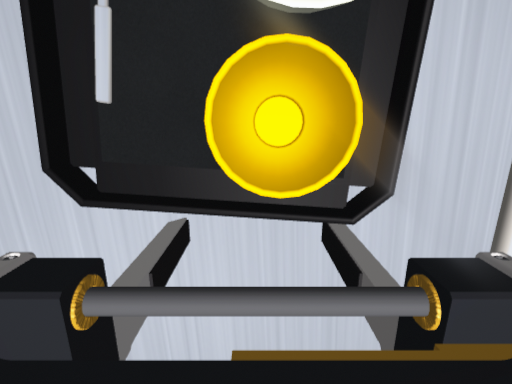

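View pics/scene3.png

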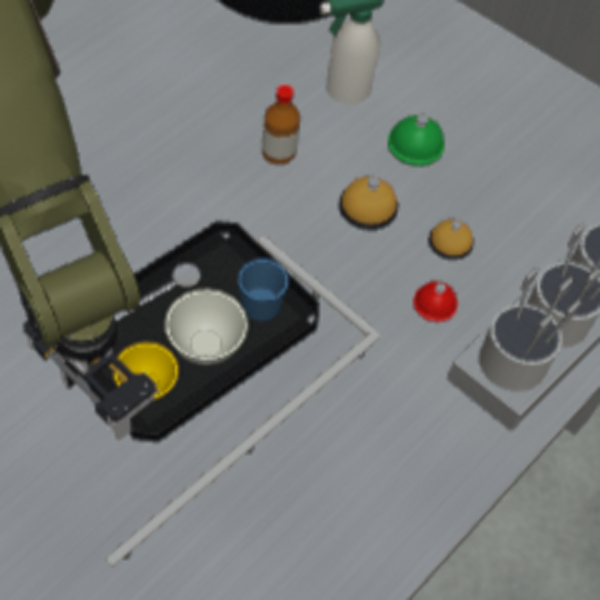

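```bash
cat > meas.py <<'E'
from fit import *
YAW=np.radians(-2.8); COR=np.array([753.48,191.09]); RR=np.array([[np.cos(YAW),-np.sin(YAW)],[np.sin(YAW),np.cos(YAW)]])
def tol(P): return (np.atleast_2d(P)-COR)@RR
def meas(c,p,q,mid,half=5,z=25.):
    p=np.array(p,float);q=np.array(q,float);d=q-p;n=np.array([-d[1],d[0]]);sg=np.sign(n@((p+q)/2-np.array(mid)))
    l=line(tol(ray(c,edge(c,p,q,sg,half=half),z))); a=np.degrees(np.arctan2(l[1][1],l[1][0]))
    print("mid",l[0].round(1),"ang",round(a,2),"res",round(l[2],2),l[3]); return l
E
python3 - <<'E'
from meas import *
c=dict(np.load("wrist3.npz"))
r=meas(c,(85,207),(350,223),(220,100)); n=meas(c,(22,10),(42,165),(220,100)); f=meas(c,(432,10),(394,192),(220,100))
E
```

```text
mid [-191.4 -323.3] ang -4.14 res 0.2 24
mid [-291.8 -247.8] ang 85.91 res 0.14 25
mid [ -74.2 -255.6] ang 85.99 res 0.16 25
```

Call:
jog_arm --pt "0 -0.015 0 0 0 0 1" --pt "0 -0.015 0.06 0 0 0 1" --pt "0 -0.015 0.12 0 0 -0.085 1" --pt "-0.02 0.015 0.14 0 0 -0.17 1" --pt "-0.045 0.045 0.14 0 0 -0.255 1" --pt "-0.07 0.075 0.14 0 0 -0.34 1" --pt "-0.095 0.105 0.14 0 0 -0.425 1" --pt "-0.12 0.135 0.14 0 0 -0.51 1" --pt "-0.14 0.16 0.14 0 0 -0.595 1" --pt "-0.151 0.176 0.14 0 0 -0.68 1"

```text
clock: 5.45
eef_pos: [420.7, 37.3, 150.8]
eef_rot: [3.142, -0.001, 0.092]
wrist_force: [-0.3, -0.2, -0.5]
finger_gap: 93.9
```

Call:
jog_arm --pt "0 0 0 0 0 -0.07 1" --pt "0 0 -0.04 0 0 -0.07 1" --pt "0 0 -0.09 0 0 -0.07 1" --pt "0 0 -0.125 0 0 -0.07 1" --pt "0 0 -0.14 0 0 -0.07 1" --pt "0 0 -0.14 0 0 -0.07 1" --pt "0 0 -0.14 0 0 -0.07 1" --pt "0 0 -0.14 0 0 -0.07 1" --pt "0 0 -0.14 0 0 -0.07 1" --pt "0 0 -0.14 0 0 -0.07 1"

```text
clock: 6.7
eef_pos: [421.3, 37.0, 10.7]
eef_rot: [3.142, -0.0, -0.049]
wrist_force: [0.1, -0.1, -0.3]
finger_gap: 94.2
```

```bash
python3 snap.py 5 scene wrist
```

```text
6.7 [421.3  37.   10.7] [ 1.80e+02 -3.00e-02 -2.79e+00] [ 0.09 -0.1  -0.34] 94.2
```

View pics/wrist5.png

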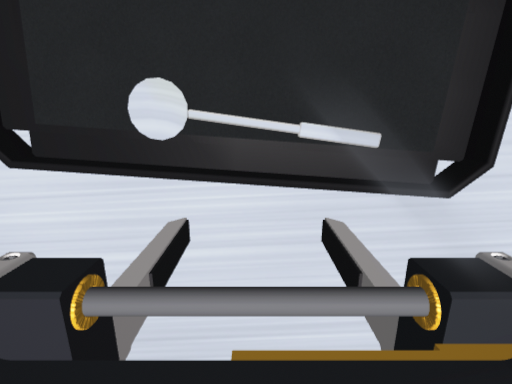

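View pics/scene5.png

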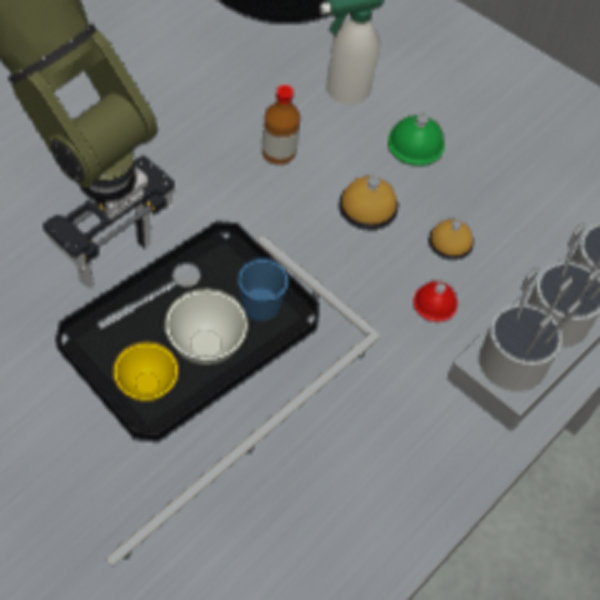

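Call:
jog_arm --pt "0.01 -0.0005 0 0 0 0 1" --pt "0.018 -0.0009 0 0 0 0 1" --pt "0.024 -0.0012 0 0 0 0 1" --pt "0.03 -0.0015 0 0 0 0 1" --pt "0.036 -0.0018 0 0 0 0 1" --pt "0.042 -0.0021 0 0 0 0 1" --pt "0.048 -0.0023 0 0 0 0 1" --pt "0.054 -0.0026 0 0 0 0 1" --pt "0.06 -0.0029 0 0 0 0 1" --pt "0.064 -0.0031 0 0 0 0 1"

```text
clock: 8.05
eef_pos: [485.6, 33.9, 10.4]
eef_rot: [-3.142, -0.0, -0.049]
wrist_force: [-4.2, -1.6, 0.3]
finger_gap: 93.9
```

```bash
python3 snap.py 6 scene wrist
```

```text
8.05 [485.6  33.9  10.4] [-180.     -0.     -2.79] [-4.23 -1.58  0.33] 93.9
```

View pics/wrist6.png

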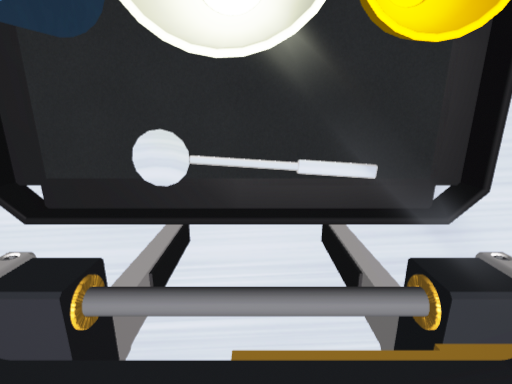

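View pics/scene6.png

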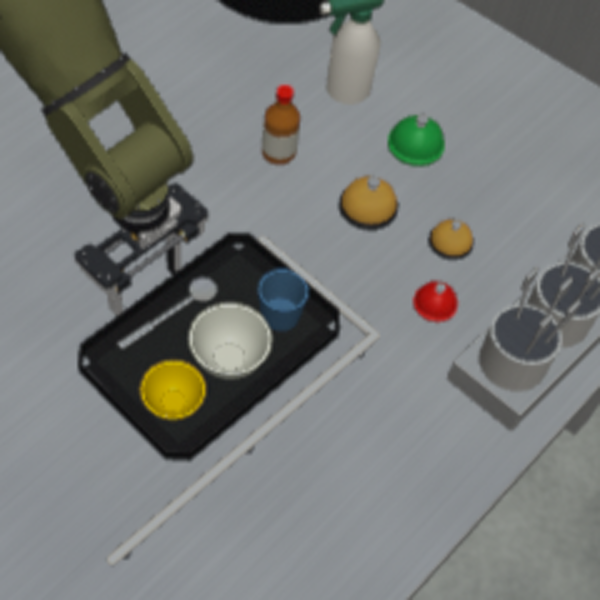

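Call:
jog_arm --pt "0.004 -0.0002 0 0 0 0 1" --pt "0.009 -0.0004 0 0 0 0 1" --pt "0.014 -0.0007 0 0 0 0 1" --pt "0.018 -0.0009 0 0 0 0 1" --pt "0.021 -0.001 0 0 0 0 1" --pt "0.023 -0.0011 0 0 0 0 1" --pt "0.025 -0.0012 0 0 0 0 1" --pt "0.026 -0.0013 0 0 0 0 1" --pt "0.027 -0.0013 0 0 0 0 1" --pt "0.027 -0.0013 0 0 0 0 1"

```text
clock: 9.4
eef_pos: [512.3, 32.6, 10.4]
eef_rot: [-3.142, -0.0, -0.049]
wrist_force: [-2.4, -0.9, -0.2]
finger_gap: 93.9
```

```bash
python3 snap.py 7 scene wrist; python3 - <<'E'
from meas import *
c=dict(np.load("wrist7.npz")); 
E
```

```text
9.4 [512.3  32.6  10.4] [-1.8e+02 -2.0e-02 -2.8e+00] [-2.35 -0.87 -0.17] 93.9
```

View pics/wrist7.png

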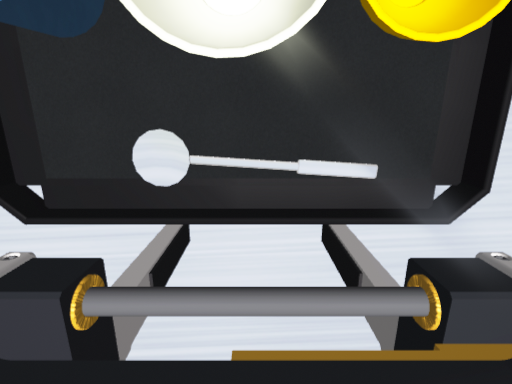

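View pics/scene7.png

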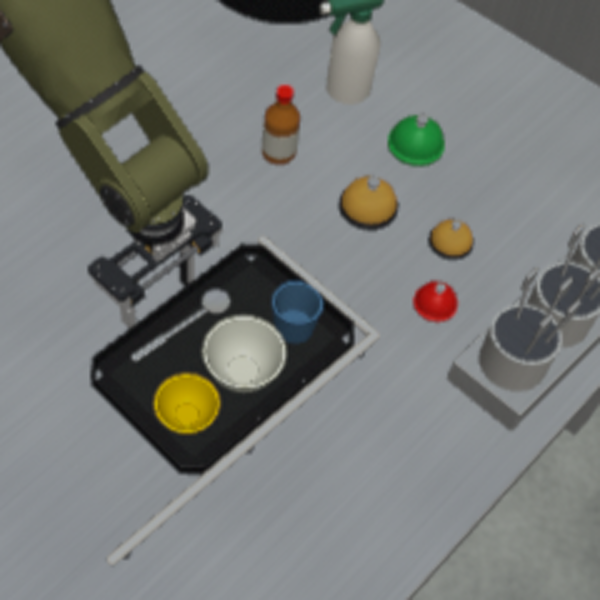

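```bash
python3 - <<'E'
from meas import *
c=dict(np.load("wrist7.npz")); 
print(cam(c))
meas(c,(195,223),(320,223),(250,100)); meas(c,(30,223),(150,223),(250,100),half=4);meas(c,(360,223),(448,223),(250,100),half=4)
print(tol([512.3,32.6]))
E
```

```text
[587.27974524  27.34206149 188.91703521]
mid [-221.6 -173. ] ang -90.08 res 0.0 25
mid [-221.5  -65. ] ang -90.08 res 0.0 25
mid [-221.8 -267.4] ang -90.08 res 0.0 25
[[-233.14986419 -170.08237219]]
```

Call:
jog_arm --pt "0.0003 0 0 0 0 0 1" --pt "0.0006 0 0 0 0 0 1" --pt "0.0009 0 0 0 0 0 1" --pt "0.0012 -0.0001 0 0 0 0 1" --pt "0.0015 -0.0001 0 0 0 0 1" --pt "0.0015 -0.0001 0 0 0 0 1" --pt "0.0015 -0.0001 0 0 0 0 1" --pt "0.0015 -0.0001 0 0 0 0 1" --pt "0.0015 -0.0001 0 0 0 0 1" --pt "0.0015 -0.0001 0 0 0 0 1"

```text
clock: 10.75
eef_pos: [513.7, 32.5, 10.5]
eef_rot: [-3.142, -0.0, -0.049]
wrist_force: [-2.2, -0.2, 0.3]
finger_gap: 93.8
```

Call:
jog_arm --pt "0.0002 0 0 0 0 0 1" --pt "0.0004 0 0 0 0 0 1" --pt "0.0006 0 0 0 0 0 1" --pt "0.0008 0 0 0 0 0 1" --pt "0.001 0 0 0 0 0 1" --pt "0.001 0 0 0 0 0 1" --pt "0.001 0 0 0 0 0 1" --pt "0.001 0 0 0 0 0 1" --pt "0.001 0 0 0 0 0 1" --pt "0.001 0 0 0 0 0 1"

```text
clock: 12.0
eef_pos: [514.7, 32.5, 10.4]
eef_rot: [-3.142, -0.0, -0.049]
wrist_force: [-2.7, -0.6, -0.3]
finger_gap: 93.8
```

Call:
jog_arm --pt "0.0003 0 0 0 0 0 1" --pt "0.0006 0 0 0 0 0 1" --pt "0.0009 0 0 0 0 0 1" --pt "0.0012 -0.0001 0 0 0 0 1" --pt "0.0015 -0.0001 0 0 0 0 1" --pt "0.0015 -0.0001 0 0 0 0 1" --pt "0.0015 -0.0001 0 0 0 0 1" --pt "0.0015 -0.0001 0 0 0 0 1" --pt "0.0015 -0.0001 0 0 0 0 1" --pt "0.0015 -0.0001 0 0 0 0 1"

```text
clock: 13.25
eef_pos: [515.8, 32.4, 10.4]
eef_rot: [3.142, 0.001, -0.049]
wrist_force: [-7.3, -0.1, 3.2]
finger_gap: 93.5
```

```bash
python3 snap.py 8 scene wrist side; python3 - <<'E'
from meas import *
c=dict(np.load("wrist8.npz")); 
meas(c,(195,223),(320,223),(250,100))
s=np.load("scene8.npz")["pixels"]; cv2.imwrite("pics/s8z.png",cv2.resize(s[140:260,215:335],None,fx=5,fy=5,interpolation=cv2.INTER_CUBIC))
E
```

```text
13.25 [515.8  32.4  10.4] [ 1.80e+02  6.00e-02 -2.79e+00] [-7.29 -0.11  3.18] 93.5
mid [-218.1 -173. ] ang -90.07 res 0.0 25
```

View pics/s8z.png

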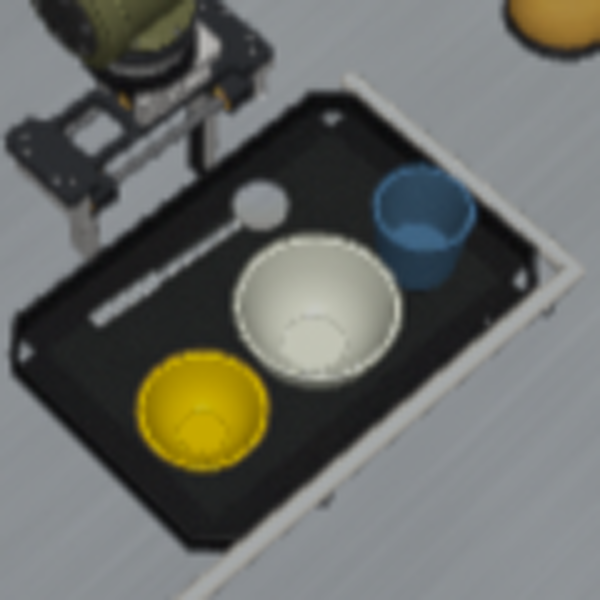

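Call:
jog_arm --pt "-0.015 0.0007 0 0 0 0 1" --pt "-0.015 0.0007 0.06 0 0 0 1" --pt "-0.015 0.0007 0.12 0 0 0.085 1" --pt "0.005 -0.025 0.14 0 0 0.17 1" --pt "0.025 -0.055 0.14 0 0 0.255 1" --pt "0.045 -0.085 0.14 0 0 0.34 1" --pt "0.065 -0.115 0.14 0 0 0.425 1" --pt "0.085 -0.145 0.14 0 0 0.51 1" --pt "0.105 -0.175 0.14 0 0 0.595 1" --pt "0.1124 -0.1876 0.14 0 0 0.68 1"

```text
clock: 14.65
eef_pos: [629.7, -156.8, 150.4]
eef_rot: [3.14, 0.0, 1.38]
wrist_force: [-0.6, 0.1, -0.1]
finger_gap: 94.2
```

Call:
jog_arm --pt "0 0 0 0 0 0.07 1" --pt "0 0 0 0 0 0.07 1" --pt "0 0 -0.04 0 0 0.07 1" --pt "0 0 -0.09 0 0 0.07 1" --pt "0 0 -0.125 0 0 0.07 1" --pt "0 0 -0.14 0 0 0.07 1" --pt "0 0 -0.14 0 0 0.07 1" --pt "0 0 -0.14 0 0 0.07 1" --pt "0 0 -0.14 0 0 0.07 1" --pt "0 0 -0.14 0 0 0.07 1"

```text
clock: 15.9
eef_pos: [628.9, -155.3, 11.3]
eef_rot: [3.14, 0.0, 1.522]
wrist_force: [0.0, 0.0, -0.2]
finger_gap: 94.1
```

```bash
python3 snap.py 9 scene wrist;  python3 - <<'E'
from meas import *
s=np.load("scene9.npz")["pixels"]; cv2.imwrite("pics/s9z.png",cv2.resize(s[140:260,215:335],None,fx=5,fy=5,interpolation=cv2.INTER_CUBIC))
E
```

```text
15.9 [ 628.9 -155.3   11.3] [1.7993e+02 2.0000e-02 8.7190e+01] [ 0.02  0.   -0.2 ] 94.1
```

View pics/wrist9.png

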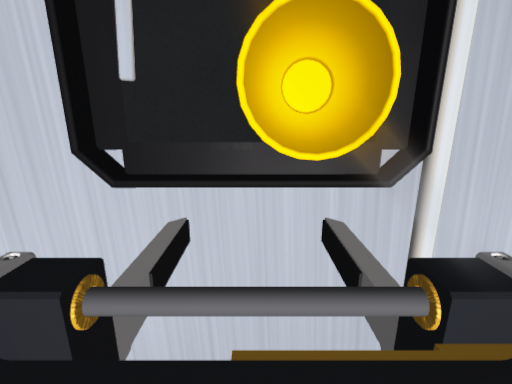

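View pics/s9z.png

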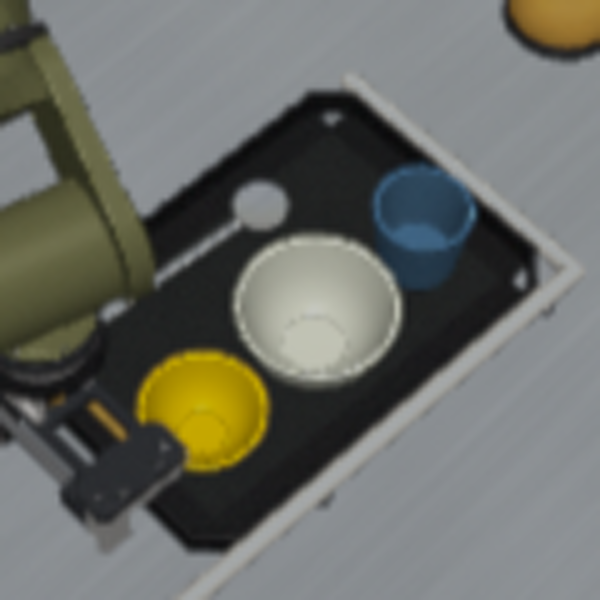

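```bash
python3 - <<'E'
from meas import *
c=dict(np.load("wrist9.npz")); 
meas(c,(115,187),(390,187),(250,100)); meas(c,(45,10),(72,150),(250,100))
print(tol([628.9,-155.3]))
E
```

```text
mid [-108.8 -318.3] ang -0.05 res 0.12 25
mid [-218.3 -257.1] ang -89.96 res 0.13 25
[[-107.51019683 -352.06216223]]
```

Call:
jog_arm --pt "0.0003 0.006 0 0 0 0 1" --pt "0.0006 0.012 0 0 0 0 1" --pt "0.0008 0.016 0 0 0 0 1" --pt "0.0009 0.018 0 0 0 0 1" --pt "0.001 0.02 0 0 0 0 1" --pt "0.001 0.021 0 0 0 0 1" --pt "0.0011 0.022 0 0 0 0 1" --pt "0.0011 0.0225 0 0 0 0 1" --pt "0.0011 0.0225 0 0 0 0 1" --pt "0.0011 0.0225 0 0 0 0 1"

```text
clock: 17.25
eef_pos: [629.7, -132.8, 10.4]
eef_rot: [-3.142, 0.0, 1.522]
wrist_force: [0.4, 0.3, -0.0]
finger_gap: 94.3
```

```bash
python3 snap.py 10 scene wrist; python3 - <<'E'
from meas import *
c=dict(np.load("wrist10.npz")); 
meas(c,(200,212),(315,212),(250,100),half=12)
s=np.load("scene10.npz")["pixels"]; cv2.imwrite("pics/s10z.png",cv2.resize(s[140:260,215:335],None,fx=5,fy=5,interpolation=cv2.INTER_CUBIC))
E
```

```text
17.25 [ 629.7 -132.8   10.4] [-180.     0.    87.2] [ 0.43  0.26 -0.04] 94.3
mid [-105.9 -318.1] ang -0.09 res 0.0 25
```

View pics/wrist10.png

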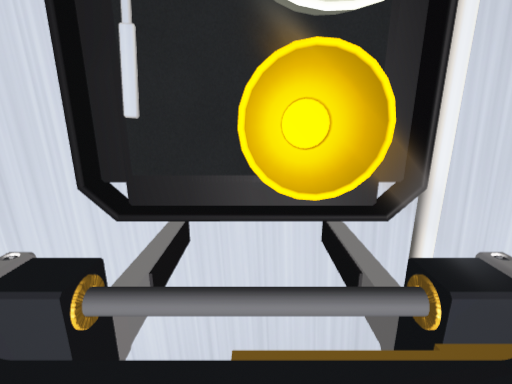

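View pics/s10z.png

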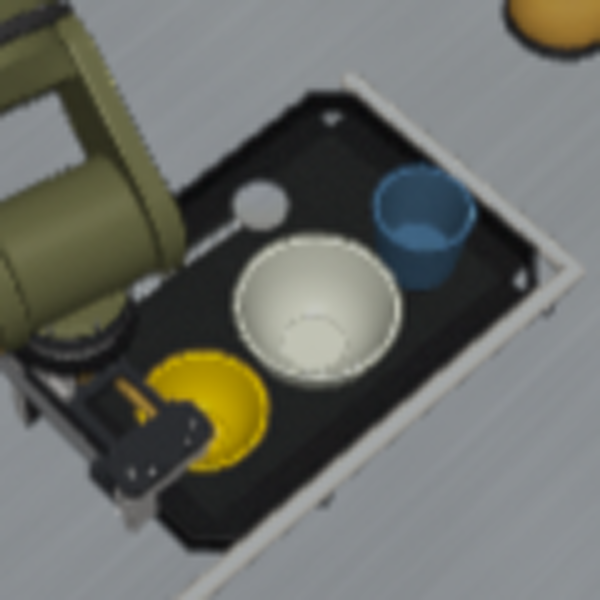

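Call:
jog_arm --pt "0 0.0003 0 0 0 0 1" --pt "0 0.0006 0 0 0 0 1" --pt "0 0.0009 0 0 0 0 1" --pt "0.0001 0.0012 0 0 0 0 1" --pt "0.0001 0.0015 0 0 0 0 1" --pt "0.0001 0.0018 0 0 0 0 1" --pt "0.0001 0.002 0 0 0 0 1" --pt "0.0001 0.002 0 0 0 0 1" --pt "0.0001 0.002 0 0 0 0 1" --pt "0.0001 0.002 0 0 0 0 1"

```text
clock: 18.6
eef_pos: [629.8, -130.7, 10.5]
eef_rot: [3.142, -0.0, 1.522]
wrist_force: [0.4, -0.6, -0.8]
finger_gap: 94.0
```

Call:
jog_arm --pt "0 0.0003 0 0 0 0 1" --pt "0 0.0006 0 0 0 0 1" --pt "0 0.0009 0 0 0 0 1" --pt "0.0001 0.0012 0 0 0 0 1" --pt "0.0001 0.0014 0 0 0 0 1" --pt "0.0001 0.0015 0 0 0 0 1" --pt "0.0001 0.0015 0 0 0 0 1" --pt "0.0001 0.0015 0 0 0 0 1" --pt "0.0001 0.0015 0 0 0 0 1" --pt "0.0001 0.0015 0 0 0 0 1"

```text
clock: 19.85
eef_pos: [629.8, -130.3, 10.5]
eef_rot: [-3.142, 0.001, 1.522]
wrist_force: [-0.5, -8.1, -0.2]
finger_gap: 94.0
```

```bash
python3 snap.py 11 wrist; python3 - <<'E'
from meas import *
c=dict(np.load("wrist11.npz")); 
meas(c,(200,218),(315,218),(250,100),half=10)
E
```

```text
19.85 [ 629.8 -130.3   10.5] [-1.80e+02  8.00e-02  8.72e+01] [-0.48 -8.14 -0.18] 94.0
mid [-106.  -317.6] ang -0.09 res 0.0 25
```

Call:
jog_arm --pt "0 -0.004 0 0 0 0 1" --pt "0 -0.015 0 0 0 0 1" --pt "0 -0.015 0.05 0 0 0 1" --pt "0 -0.015 0.1 0 0 0 1" --pt "0 -0.0 0.16 0 0 0 0.5" --pt "0.005 0.06 0.19 0 0 0 0" --pt "0.01 0.12 0.19 0 0 0 0" --pt "0.01 0.18 0.19 0 0 0 0" --pt "0.01 0.22 0.19 0 0 0 0" --pt "0.01 0.22 0.19 0 0 0 0"

```text
clock: 21.15
eef_pos: [639.7, 93.2, 200.4]
eef_rot: [-3.141, -0.0, 1.525]
wrist_force: [0.5, -0.5, -0.1]
finger_gap: 37.4
```

```bash
python3 snap.py 12 scene wrist side
```

```text
21.15 [639.7  93.2 200.4] [-1.7999e+02 -3.0000e-02  8.7400e+01] [ 0.51 -0.51 -0.08] 37.4
```

View pics/wrist12.png

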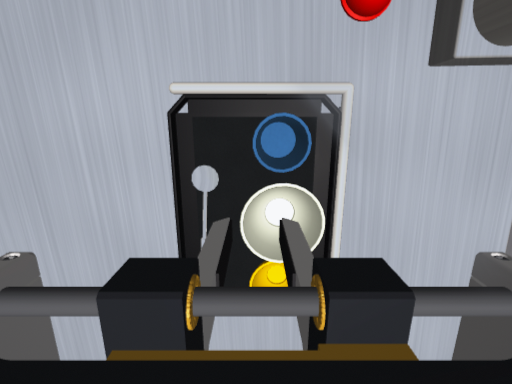

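View pics/scene12.png

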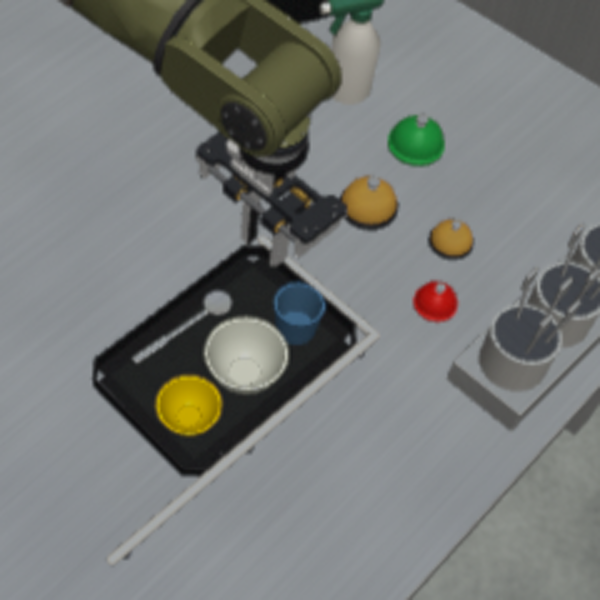

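View pics/side12.png

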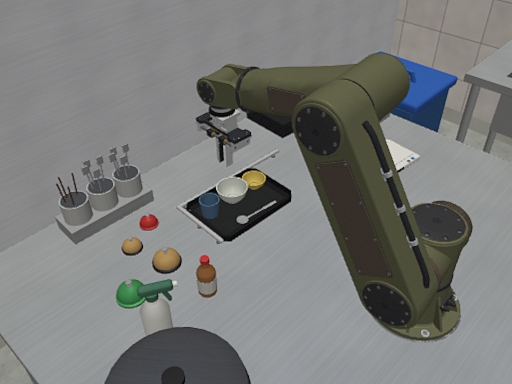

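```bash
python3 - <<'E'
from meas import *
c=dict(np.load("wrist12.npz")); im=c["pixels"]
cv2.imwrite("pics/w12z.png",cv2.resize(im[70:200,160:360],None,fx=4,fy=4,interpolation=cv2.INTER_CUBIC))
print(cam(c))
E
```

```text
[643.86350129 164.36141224 378.82950604]
```

View pics/w12z.png

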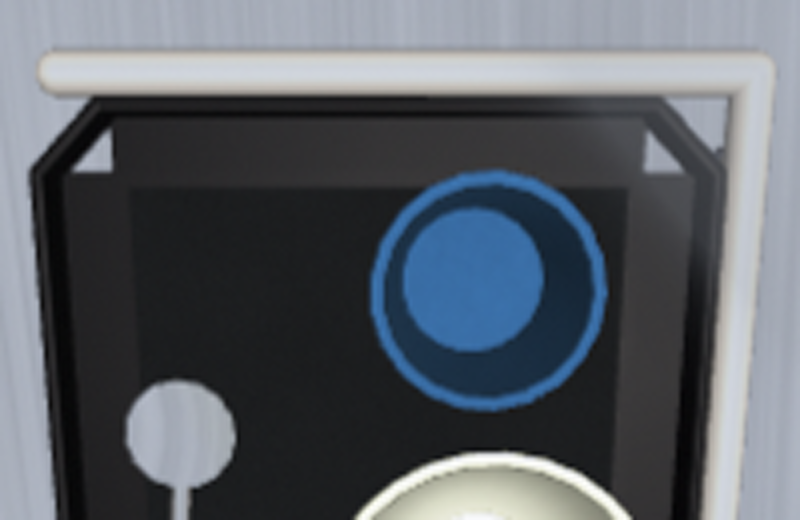

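```bash
python3 - <<'E'
from meas import *
c=dict(np.load("wrist12.npz")); Z=lambda u,v:(160+u/4-.4,70+v/4-.4)
print("near");meas(c,Z(37,190),Z(60,510),(260,200),half=3)
print("left");meas(c,Z(120,97),Z(650,97),(260,200),half=3)
print("far");meas(c,Z(722,200),Z(703,510),(260,200),half=3)
im=c["pixels"].astype(int)
for col in (200,240,280,310): print(col,[tuple(p) for p in im[80:102,col]][8:22])
for r in (125,150,180): print(r,[tuple(p) for p in im[r,330:352]])
# tube outer/inner w/o tray, far rail axis via scene earlier
E
```

```text
near
mid [-219.   -78.3] ang -90.15 res 0.32 25
left
mid [-107.5    0.5] ang 0.02 res 0.0 25
far
mid [ -0.  -79.7] ang -90.13 res 0.29 25
200 [(np.int64(220), np.int64(213), np.int64(208)), (np.int64(215), np.int64(212), np.int64(206)), (np.int64(202), np.int64(205), np.int64(204)), (np.int64(187), np.int64(191), np.int64(196)), (np.int64(166), np.int64(171), np.int64(176)), (np.int64(118), np.int64(122), np.int64(124)), (np.int64(34), np.int64(33), np.int64(33)), (np.int64(32), np.int64(31), np.int64(31)), (np.int64(34), np.int64(32), np.int64(34)), (np.int64(26), np.int64(25), np.int64(26)), (np.int64(13), np.int64(12), np.int64(12)), (np.int64(27), np.int64(26), np.int64(26)), (np.int64(40), np.int64(38), np.int64(39)), (np.int64(41), np.int64(39), np.int64(39))]
240 [(np.int64(220), np.int64(213), np.int64(208)), (np.int64(216), np.int64(212), np.int64(207)), (np.int64(203), np.int64(205), np.int64(204)), (np.int64(187), np.int64(192), np.int64(197)), (np.int64(166), np.int64(172), np.int64(176)), (np.int64(117), np.int64(121), np.int64(124)), (np.int64(34), np.int64(33), np.int6
[... 3922 characters left out ...]
int64(153), np.int64(158), np.int64(163)), (np.int64(176), np.int64(182), np.int64(187)), (np.int64(194), np.int64(199), np.int64(200)), (np.int64(212), np.int64(212), np.int64(207)), (np.int64(221), np.int64(213), np.int64(208)), (np.int64(219), np.int64(211), np.int64(206)), (np.int64(216), np.int64(210), np.int64(206)), (np.int64(210), np.int64(209), np.int64(207)), (np.int64(187), np.int64(191), np.int64(194)), (np.int64(167), np.int64(157), np.int64(152)), (np.int64(182), np.int64(170), np.int64(164)), (np.int64(181), np.int64(169), np.int64(163)), (np.int64(184), np.int64(171), np.int64(166)), (np.int64(186), np.int64(173), np.int64(168)), (np.int64(183), np.int64(172), np.int64(166))]
```

Call:
jog_arm --pt "0.03 -0.02 -0.02 0 0 0 0" --pt "0.06 -0.05 -0.04 0 0 0 0" --pt "0.09 -0.08 -0.06 0 0 0 0" --pt "0.105 -0.09 -0.07 0 0 0 0" --pt "0.105 -0.09 -0.07 0 0 0 0" --pt "0.105 -0.09 -0.07 0 0 0 0" --pt "0.105 -0.09 -0.07 0 0 0 0" --pt "0.105 -0.09 -0.07 0 0 0 0" --pt "0.105 -0.09 -0.07 0 0 0 0" --pt "0.105 -0.09 -0.07 0 0 0 0"

```text
clock: 22.55
eef_pos: [744.8, 0.9, 130.6]
eef_rot: [3.142, -0.0, 1.522]
wrist_force: [0.3, 0.6, -0.3]
finger_gap: 0.5
```

```bash
python3 snap.py 13 wrist; python3 - <<'E'
from meas import *
c=dict(np.load("wrist13.npz")); im=c["pixels"]
print(cam(c)); cv2.imwrite("pics/w13z.png",cv2.resize(im[0:270,180:340],None,fx=3,fy=2.2,interpolation=cv2.INTER_CUBIC))
for r in (60,120,160,200,230): print(r,im[r,225:285].mean(1).astype(int))
E
```

```text
22.55 [744.8   0.9 130.6] [180.    -0.    87.21] [ 0.3   0.59 -0.3 ] 0.5
[748.9214587   73.89274258 309.0151487 ]
60 [ 28  29  29  33  39  40  40  40  39  39  39  38  40  40  41  40  41  41
  41  42  42  42  43  40  30  24  29  33  32  52 122 155 176 189 199 205
 206 204 202 201 202 196 181 158 154 167 166 164 164 162 163 165 167 167
 166 168 169 169 167 165]
120 [ 28  27  26  28  30  42  46  45  45  46  45  46  47  46  47  47  48  48
  49  50  49  50  49  50  44  18  27  30  30  54 126 155 178 191 203 209
 210 206 205 205 204 191 169 147 167 169 170 171 169 168 167 166 168 170
 170 168 170 172 173 169]
160 [127 121 147 227 241 243 199  48  49  50  48  49  49  50  50  50  50  51
  51  51  52  52  53  53  47  21  23  30  29  37  93 154 178 192 204 209
 208 205 205 206 202 185 162 154 170 166 167 170 170 168 168 167 167 166
 167 168 166 168 171 171]
200 [ 28  28  28  28  28  28  30  40  42  41  42  42  42  43  43  44  44  43
  44  45  44  45  45  44  41  23  22  27  30  36  90 154 178 193 204 209
 208 205 204 205 197 176 155 175 172 169 167 166 170 170 170 169 168 169
 168 166 166 166 168 171]
230 [ 28  28  28  28  29  28  27  30  36  36  48  80  87  88  88  89  88  89
  88  88  88  89  88  88  88  88  88  78  25  17  33  34  17  47  88  89
  88  88  88  88  88  88  88  88  88  88  88  88  88  90 119 168 168 168
 171 168 166 165 166 167]
```

View pics/w13z.png

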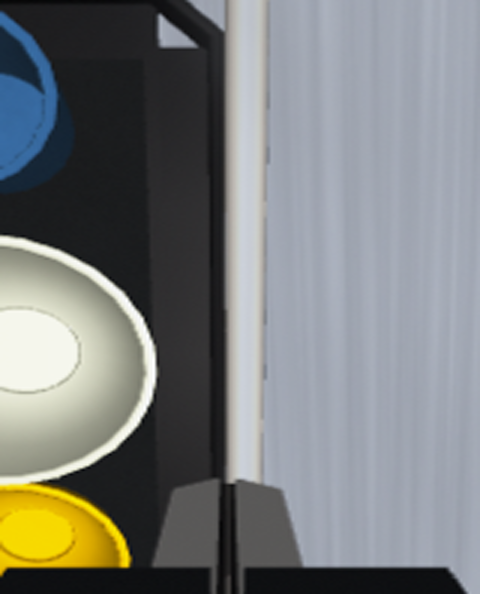

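Call:
jog_arm --pt "-0.02 0.045 0 0 0 0 0" --pt "-0.04 0.09 0 0 0 0 0" --pt "-0.06 0.135 0 0 0 0 0" --pt "-0.085 0.18 0 0 0 0 0" --pt "-0.105 0.225 0 0 0 0 0" --pt "-0.125 0.265 0 0 0 0 0" --pt "-0.142 0.304 0 0 0 0 0" --pt "-0.142 0.304 0 0 0 0 0" --pt "-0.142 0.304 0 0 0 0 0" --pt "-0.142 0.304 0 0 0 0 0"

```text
clock: 23.85
eef_pos: [603.5, 303.7, 130.4]
eef_rot: [3.142, 0.0, 1.521]
wrist_force: [0.3, -0.3, -0.1]
finger_gap: 0.4
```

```bash
python3 snap.py 14 wrist
```

```text
23.85 [603.5 303.7 130.4] [1.800e+02 1.000e-02 8.712e+01] [ 0.34 -0.29 -0.13] 0.4
```

View pics/wrist14.png

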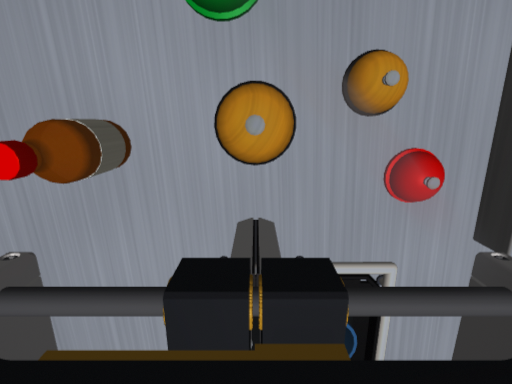

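```bash
python3 - <<'E'
from meas import *
c=dict(np.load("wrist14.npz")); im=c["pixels"]
hsv=cv2.cvtColor(im,cv2.COLOR_BGR2HSV)[95:160,210:300]
m=((hsv[...,1]<60)&(hsv[...,2]>90)).astype(np.uint8)
n,l,s,ce=cv2.connectedComponentsWithStats(m)
for i in range(1,n):
    p=ce[i]+[210,95]
    if 40<s[i,4]<1500 : print(s[i],p,ray(c,p,65))
E
```

```text
[  0   0  25  65 601] [215.55407654 132.32279534] [[572.37612625 368.80609805]]
[ 65   0  25  65 568] [293.56338028 132.7165493 ] [[640.77499914 364.92656967]]
[ 36  20  19  20 294] [254.70068027 124.5       ] [[607.04954516 373.67931699]]
```

```bash
python3 - <<'E'
from meas import *
c=dict(np.load("wrist14.npz")); im=c["pixels"]
print(proj(c,[[603.5,303.7,130.4]]),cam(c),c["rvec"])
s=dict(np.load("scene0.npz")); d=dict(np.load("side0.npz"))
for X in ([607,373.7,65],[603,377.7,65]): print(proj(s,X),proj(d,X),proj(c,X))
cv2.imwrite("pics/w14z.png",cv2.resize(im[90:260,180:340],None,fx=3.5,fy=3.5,interpolation=cv2.INTER_CUBIC))
E
python3 snap.py 14b scene side
python3 - <<'E'
import cv2,numpy as np
s=np.load("scene14b.npz")["pixels"];d=np.load("side14b.npz")["pixels"]
a=cv2.resize(s[110:160,300:350],None,fx=8,fy=8,interpolation=cv2.INTER_CUBIC);b=cv2.resize(d[230:280,140:190],None,fx=8,fy=8,interpolation=cv2.INTER_CUBIC)
cv2.imwrite("pics/bb.png",np.hstack([a,b]))
E
```

```text
[[254.68767819 228.16713214]] [607.65388183 376.64989127 308.86465486] [-2.88062083  0.07454862  0.00944555]
[[328.9341369  132.35784177]] [[164.41298515 246.91728186]] [[254.64268191 124.47859106]]
[[328.78504143 131.13454597]] [[164.18506287 248.33127439]] [[249.80036765 119.97810439]]
23.9 [603.4 303.7 130.4] [-180.      0.     87.12] [-0.47 -0.03  0.05] 0.6
```

View pics/w14z.png

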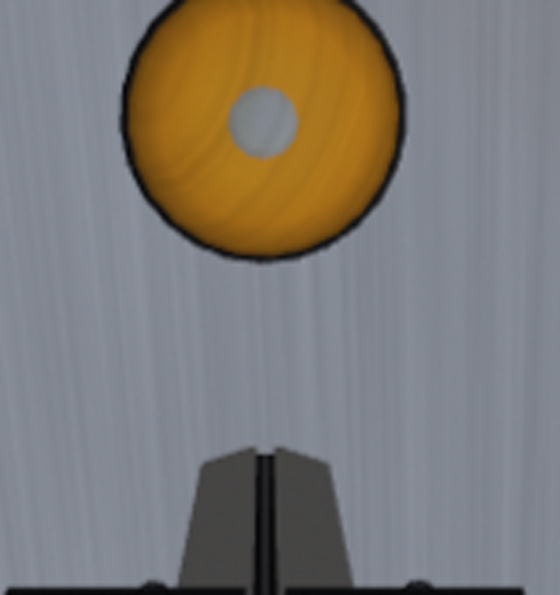

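View pics/bb.png

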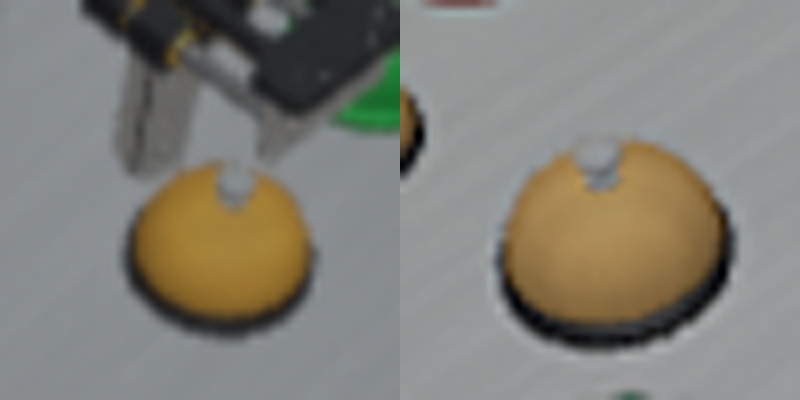

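Call:
jog_arm --pt "0.0008 0.036 0 0 0 0 0" --pt "0.0015 0.072 0 0 0 0 0" --pt "0.0015 0.072 -0.03 0 0 0 0" --pt "0.0015 0.072 -0.055 0 0 0 0" --pt "0.0015 0.072 -0.064 0 0 0 0" --pt "0.0015 0.072 -0.068 0 0 0 0" --pt "0.0015 0.072 -0.071 0 0 0 0" --pt "0.0015 0.072 -0.0725 0 0 0 0" --pt "0.0015 0.072 -0.0725 0 0 0 0" --pt "0.0015 0.072 -0.0725 0 0 0 0"

```text
clock: 25.25
eef_pos: [604.8, 376.8, 59.0]
eef_rot: [3.14, -0.001, 1.522]
wrist_force: [-2.1, -2.0, 4.8]
finger_gap: 0.4
```

```bash
python3 snap.py 15 scene side
python3 - <<'E'
import cv2,numpy as np
s=np.load("scene15.npz")["pixels"];d=np.load("side15.npz")["pixels"]
a=cv2.resize(s[110:160,300:350],None,fx=8,fy=8,interpolation=cv2.INTER_CUBIC);b=cv2.resize(d[230:280,140:190],None,fx=8,fy=8,interpolation=cv2.INTER_CUBIC)
cv2.imwrite("pics/bb15.png",np.hstack([a,b]))
E
```

```text
25.25 [604.8 376.8  59. ] [ 1.7992e+02 -3.0000e-02  8.7200e+01] [-2.13 -1.99  4.83] 0.4
```

View pics/bb15.png

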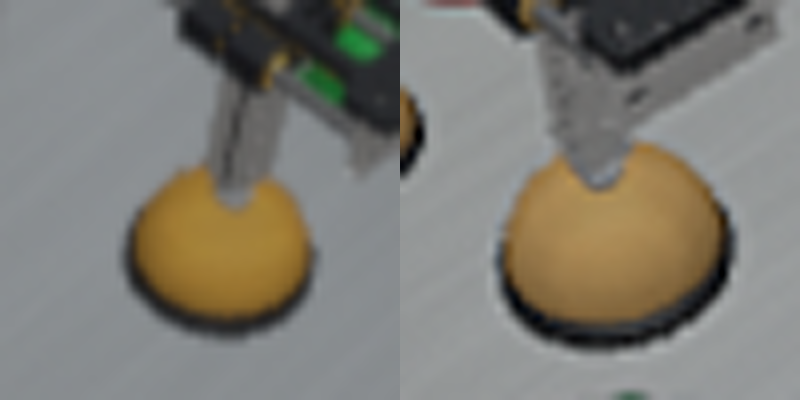

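Call:
jog_arm --pt "0 0 -0.0005 0 0 0 0" --pt "0 0 -0.001 0 0 0 0" --pt "0 0 -0.0012 0 0 0 0" --pt "0 0 -0.0012 0 0 0 0" --pt "0 0 -0.0012 0 0 0 0" --pt "0 0 -0.0012 0 0 0 0" --pt "0 0 -0.0012 0 0 0 0" --pt "0 0 -0.0012 0 0 0 0" --pt "0 0 -0.0012 0 0 0 0" --pt "0 0 -0.0012 0 0 0 0"

```text
clock: 26.6
eef_pos: [605.0, 376.9, 58.8]
eef_rot: [3.14, -0.001, 1.522]
wrist_force: [-4.5, -3.8, 11.8]
finger_gap: 0.3
```

Call:
jog_arm --pt "0 0 0.005 0 0 0 0" --pt "0 0 0.02 0 0 0 0" --pt "0 0 0.05 0 0 0 0" --pt "0 0 0.09 0 0 0 0" --pt "0 -0.03 0.13 0 0 0 0" --pt "0 -0.07 0.15 0 0 0 0" --pt "0 -0.11 0.15 0 0 0 0" --pt "0 -0.15 0.15 0 0 0 0" --pt "0 -0.17 0.15 0 0 0 0" --pt "0 -0.17 0.15 0 0 0 0"

```text
clock: 27.85
eef_pos: [604.6, 206.4, 207.3]
eef_rot: [3.141, -0.0, 1.521]
wrist_force: [-0.1, 0.5, 0.1]
finger_gap: 0.2
```

```bash
python3 snap.py 16 scene side wrist
python3 - <<'E'
import cv2,numpy as np
s=np.load("scene16.npz")["pixels"];d=np.load("side16.npz")["pixels"]
a=cv2.resize(s[110:160,300:350],None,fx=8,fy=8,interpolation=cv2.INTER_CUBIC);b=cv2.resize(d[230:280,140:190],None,fx=8,fy=8,interpolation=cv2.INTER_CUBIC)
cv2.imwrite("pics/bb16.png",np.hstack([a,b]))
E
```

```text
27.85 [604.6 206.4 207.3] [ 1.7997e+02 -2.0000e-02  8.7130e+01] [-0.13  0.46  0.1 ] 0.2
```

View pics/wrist16.png

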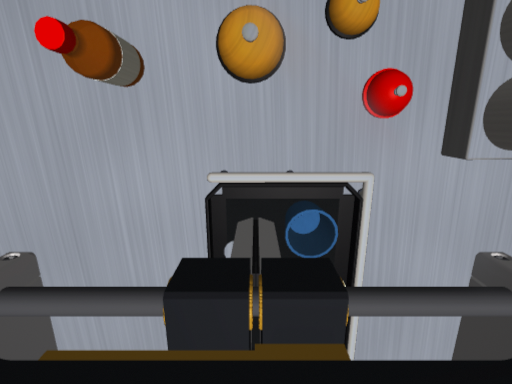

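View pics/bb16.png

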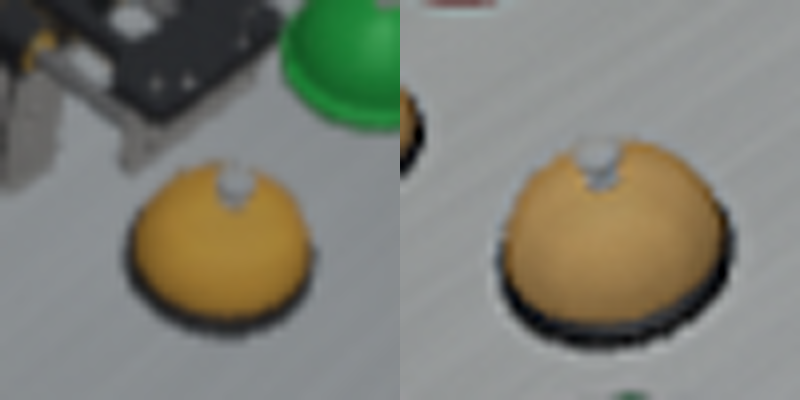

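View pics/scene16.png

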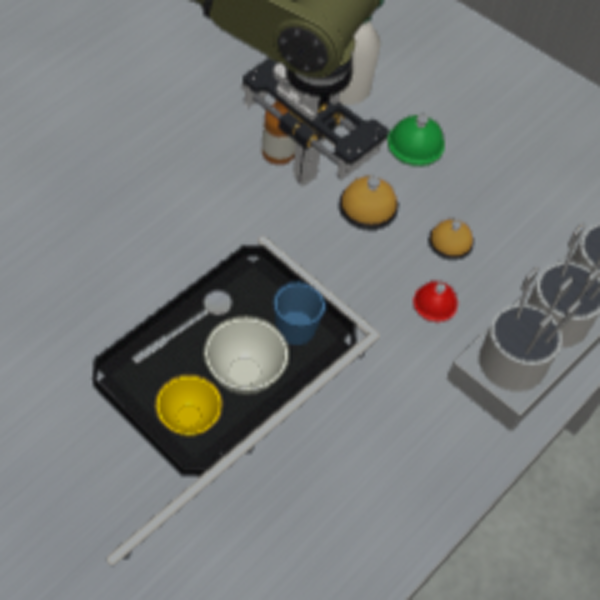

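```bash
python3 -c "
from cell import manip
print(manip.sign_off())"
```

```text
the job is handed in; nothing more can be done
None
```

The tray is home in the rail corner, the bell was pressed and released afterwards, and the job was handed in at about 28 s of the 58 s allowed. Sign-off gave no verdict.

**Tray:** I pushed it with open fingers, first on its right end, then on its near edge, then on its right end again. The force reached 7.3 N at the far rail and 8.1 N at the end stop, against about 3 N while it was only sliding. The last wrist views showed no visible gap at either rail, and the tray's edges were within about 0.15° of the rail. The dishes stayed in place on the tray in those pictures, and I saw nothing else move. I took no final measurement of the dishes or of the scale and bowl stack.

**Bell:** There were four domes, and I used the larger brass one at scene pixel (328, 140). The others were a smaller brass dome at (361, 155), a green one at (346, 116) and a red one at (354, 181). I pressed it with shut fingers. It stopped at TCP height 59 mm, and pressing further raised the force to 11.8 N with almost no more movement, so the plunger was right down. The last pictures show it back up and the arm clear.

**Checks that disagreed:**
- **Tray position:** with the tray against the rails, the wrist camera placed its edges 1 to 2.4 mm off their home positions. I trusted the contact forces and the closed gaps instead.
- **Bell position:** the three cameras disagreed on the plunger by up to about 4 mm in each axis. I aimed at the average, and the fingertips covered the difference.

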